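Close the shaker clamp to its red gauge mark with the thumbwheel

ROBOT

A 7-joint arm with a two-finger parallel gripper is mounted at the origin on the work surface. World frame = base frame: x ahead of the robot, y to its left, z up, the work surface at z = 0. Lengths are in mm, angles in rad, forces in N, time in s.
With the tool pointing down it reaches from about 400 to 875 mm from the base axis. Payload 4.4 kg.
Tool frame: the origin (TCP) lies midway between the tips of the shut fingers; the grasp point (between the pads) lies 19 mm behind it; z points along the fingers, y is the direction in which the jaws open and shut (so a half turn about z gives the same grasp; the last joint's range is limited). The gripper opens to 85 mm and grips with 20 to 120 N. Pads are 22 mm wide; open, the fingers measure 114 mm over their backs; the gripper's body (76 mm by 85 mm) begins 54 mm behind the grasp point. The pads swing forward as they close: fully open they stand 13 mm farther back than shut.
Start: joints at [-1.182, 0.628, 0.038, 1.517, -0.027, 0.996, -0.02], TCP at [285.513, 583.952, 231.313] pointing down, gripper open.
Joint ranges: [-3.06, 3.06], [-0.37, 2.12], [-1.25, 1.32], [0.18, 2.47], [-1.1, 4.24], [0.23, 1.98], [-2.94, 2.94]. Speed limits (rad/s): [2.57, 2.57, 3.14, 3.14, 3.14, 3.14, 3.14].

INTERFACE

Orientations are given as [roll, pitch, yaw] about the fixed x, y, z axes, in that order (R = Rz(yaw) Ry(pitch) Rx(roll)).
In Python, from cell import * gives the robot as it stands. The module is installed in compiled form; this text tells all that it offers.
- The arm moves only by the tool move_arm, never from a script. Its argument "series" is a list of rows, each a list of 2 entries, a list of its own where there are three numbers: the shift along the tool's x, y, z in m, then the turn about the tool's z in rad. In form: [[[x, y, z], yaw], ...]. A call has 1 to 5 rows; each row is the pose to reach, as a shift and turn from the pose measured when the call began, along the tool's axes at that moment; what a row does not reach only later rows make up. A row lasts 1/8 s, in which the tool goes at most 62.5 mm and 10.7 degrees, less where a joint would pass 70% of its speed; a pose out of reach is approached as far as the arm can. A call with a gripper value outside its range is refused whole. "claw" is the opening, from 0 (shut) to 1 (fully open), set as the call begins (left out, the last holds). The fingers move at their own pace and stop on an object; the grip force is fixed at half the most. Time passes only in rows, so rows that repeat a pose let the fingers close. It gives the time, the measured TCP pose, the force and the opening at its end, in the units of the state.
- read_state(): the state, without advancing time (a new reading comes with each control period).
- get_image(name): name is "scene" or "side" or "wrist"; returns the picture (480x640x3 uint8, blue, green, red); there is no depth.
- camera_model(name): a dict with "fov_y" (degrees; the focal length in pixels is half the picture's height over the tangent of half this angle, whatever the lens; pixels are square), "cx", "cy" (the principal point, pixels), "k1" (the pictures are not rectified: a ray, as slopes to the right and down, at radius r is drawn at 1 + k1 r^2 times it, then the intrinsics apply), "pose" (4x4, takes a point from camera to world coordinates); the wrist camera has in their place "tool_from_camera" (4x4, takes a point from camera to tool coordinates, whose origin is the TCP and whose axes are the flange's). Camera axes: x right, y down, z forward; pixel columns grow to the right and rows downward; lengths in mm; the calibration is good to about 2 mm. A picture is of the moment at which its call begins: read the wrist's pose just before it. camera_model takes no time and is no camera call.
- finish_job(): hands the job in, once; it reports no verdict.
The state is a dict: "clock": time; "qpos": joint angles; "qd": joint speeds; "tau": joint torques, N m; "eef_pos": TCP position; "tool_rot": TCP orientation; "force": force on the tool from outside, world axes, zero at the start; "torque": the same for the moment, N m; "width": finger opening in mm.
Only numpy, scipy, OpenCV 4.12 (cv2) and the standard library are available. Lean on these libraries where they do the work, as an engineer would, in place of code of your own. Each camera call takes 0.05 s, during which the arm holds its last target. There are 200 camera calls.

TASK

Set the clamp on the lab shaker: press a fingertip on top of the knurled wheel and roll it, in as many strokes as it takes, until the sliding jaw's black pointer lies over the red gauge tab, then take the finger away. Move the jaw only by rolling the wheel: do not touch the jaw or shift the red tab, do not pull the wheel up, and leave everything else on the bench where it stands.

Things in the scene. Friction and masses are not known exactly. Their poses are not given: they have to be found in the camera images.
- shaker: white lab shaker with aluminium deck, 220 (its x) x 260 (its y) x 70 mm high, fixed; origin under its centre, x points away from its display side, z up. Fixed blue jaw on the deck at its y = -75 to -63 mm, x = -30 to +65 mm, 24 mm high. Place and yaw vary. A loose block stands between the jaws, a small jar on the deck at about x = -78, y = +108 mm
- wheel_centre (a point): centre of the knurled steel wheel (radius 30 mm, 22 mm wide), at (-85, 0, 78) mm in the shaker's frame when untouched, same axes. Axle along the shaker's x: the top, 38 mm above the deck, is stroked along the shaker's y. Brackets either side reach 16 mm above the deck; a guide bar along y at shaker x = -47 mm reaches 20 mm above it
- wheel: the wheel, yellow ribs every quarter turn; origin at the same centre, frame turns with it. Rolling its top towards the shaker's -y closes the jaw, also towards -y; the other way opens it. 10 mm of stroke on the rim moves the jaw 4 mm (12 mm per rad). It turns easily (under 1 N at the rim) and stays where left; jaw travel ends at 0 and 45 mm
- wheel_spring (a joint): sprung seat carrying the wheel, its guide bar and the sliding jaw: how far they are pressed down together, in m; 0 untouched, 0.010 at its stop, 0.6 N per mm. Pressed 5 to 7 mm (3 to 4 N) a fingertip drives the rim well. Negative: pulled up (stop at -0.004)
- jaw: sliding blue jaw, 117 (x) x 12 (y) x 14 mm, x from -52 to +65 mm of the shaker, riding 11 mm above the deck (its top 13 mm lower than the wheel's top) and sinking with the wheel; origin at the middle of its thickness on its underside, at y = +43 mm of the shaker when fully open, less as it closes; axes as the shaker's
- pointer (a point): tip of the jaw's black pointer needle (3 mm wide, reaching out on the far side of the jaw, shaker x = +83 mm, 13.5 mm above the deck while the wheel is untouched)
- mark_line (a point): centre line, on top, of the red gauge tab, 24 (x) x 8 (y) x 3 mm, on the white tick scale at the shaker's +x side; at the pointer tip's shaker x, axes as the shaker's. The jaw is right when pointer and this point have the same shaker y. The tab's place varies; the pointer starts 14 to 40 mm to its +y side
- tube_block: aluminium block with dark holes, 70 x 40 x 30 mm, loose between the jaws, clear of the jaw's travel; origin under its centre
- cream_jar: small white jar with orange cap, 26 mm across, 22 mm high, loose on the deck; origin under its centre
- tip_box: blue pipette-tip box, 120 x 80 x 52 mm, loose on the bench; origin under its centre
- well_plate: white well plate, 127 x 85 x 14 mm, loose on the bench; origin under its centre
- buffer_bottle: clear bottle with blue cap, 60 mm across, 130 mm high, loose on the bench; origin under its centre
- beaker: white cup, 64 mm across, 70 mm high, loose on the bench; origin under its centre
- red_rack: red tube rack with white and green caps, 90 x 50 x 42 mm, loose on the bench at the shaker's +y side; origin under its centre
- pen_case: green pen case, 100 x 22 x 14 mm, loose on the bench at the shaker's -y side; origin under its centre

How it is judged (in metres and radians):
On the way, in this order (a step that is already met when the one before it is completed fails the run):
1. a fingertip is on the wheel (contact force between the fingers and wheel above 0.4 N), for 0.1 s.
2. the pointer has come over the red tab (y of pointer in the frame of mark_line between -0.004 and 0.004 m), for 0.2 s.
At the end, for the whole second after the job is handed in: The pointer needle's centre lies over the red tab (within 4 mm of its centre line), the wheel is still and has sprung back up (pressed less than 1.5 mm) (all of step 2 and angular speed of wheel below 0.05 rad/s and value of joint wheel_spring below 0.0015 m); the robot touches nothing.
It fails at once if the sliding jaw is touched or pushed by the robot (contact force between any of the fingers, the arm and jaw above 0.3 N).
It fails at once if the red gauge tab is shifted (distance of mark_line from where it was at the start of the episode above 0.002 m).
It fails at once if the wheel is pulled up (value of joint wheel_spring below -0.003 m).
It fails at once if something else on the bench is moved or lifted (distance of any of tube_block, cream_jar, tip_box, well_plate, buffer_bottle, beaker, red_rack, pen_case from where it was at the start of the episode above 0.015 m).
It also fails if it takes over 42 s, if anything falls off the work surface, if the arm or the gripper's body presses on something with over 40 N, if the wrist force passes 120 N, or if a joint passes its speed limit or range.

## Working session

There is one attempt and no reset: what is moved stays moved. The work goes in short steps, Python scripts to look and compute and a tool call to move; the robot and the scene stay as the last step left them, time stands still between calls to the robot, and variables do not carry over. Pictures are saved under pics/ and viewed, about 8 in all and at most 12, crops included, and the job is handed in when it is done.

Besides the shell and the picture viewer there is one more tool, called after "Request:" as name([rows], argument=value, ...), one row to a line, values as JSON. move_arm: Moves the arm, as the interface text tells. Its arguments: {"type":"object","properties":{"series":{"type":"array"},"claw":{"type":"number"}},"required":["series"]}

```bash
mkdir -p pics; python3 - <<'E'
from cell import *
import cv2,numpy as np
for n in("scene","side"):
    cv2.imwrite(f"pics/{n}0.png",get_image(n)); m=camera_model(n); print(n,{k:(np.round(v,4).tolist()) for k,v in m.items()})
print({k:np.round(v,4).tolist() for k,v in camera_model("wrist").items()})
print(read_state())
E
```

```text
scene {'fov_y': 53.0888, 'cx': 318.0665, 'cy': 246.3496, 'k1': -0.0675, 'pose': [[0.2996, 0.7388, -0.6037, 1248.5655], [0.954, -0.2259, 0.1969, -225.0065], [0.0091, -0.6349, -0.7725, 922.4703], [0.0, 0.0, 0.0, 1.0]]}
side {'fov_y': 53.5538, 'cx': 316.4037, 'cy': 236.7452, 'k1': 0.0132, 'pose': [[-0.9075, -0.3328, 0.2563, 288.0851], [-0.4198, 0.7008, -0.5768, 609.3068], [0.0124, -0.631, -0.7757, 922.836], [0.0, 0.0, 0.0, 1.0]]}
{'fov_y': 71.8173, 'cx': 320.9719, 'cy': 241.1147, 'k1': 0.0151, 'tool_from_camera': [[-0.0004, -0.9641, -0.2657, 67.7112], [1.0, -0.0005, 0.0002, 0.1322], [-0.0003, -0.2657, 0.9641, -142.4664], [0.0, 0.0, 0.0, 1.0]]}
{'clock': 0.1, 'qpos': array([-1.18179295,  0.62923954,  0.03841648,  1.51822452, -0.02698079,
        0.99633495, -0.02000965]), 'qd': array([-0.00140264, -0.00077888,  0.0007426 , -0.00269898,  0.00038638,
        0.00145991, -0.00110196]), 'tau': array([ 4.16290975e-03, -5.64537120e+01,  1.23119596e+00, -1.93976355e+01,
        1.13726378e-02,  5.33023951e-03,  6.89772105e-05]), 'eef_pos': array([285.25713561, 583.45295208, 230.50359102]), 'tool_rot': array([-3.13990347e+00,  1.50552848e-05,  2.68681395e+00]), 'force': array([ 0.29011894,  0.67383422, -0.29387972]), 'torque': array([-0.00202039, -0.04054456,  0.03003769]), 'width': 85.06898335724372}
```

View pics/scene0.png

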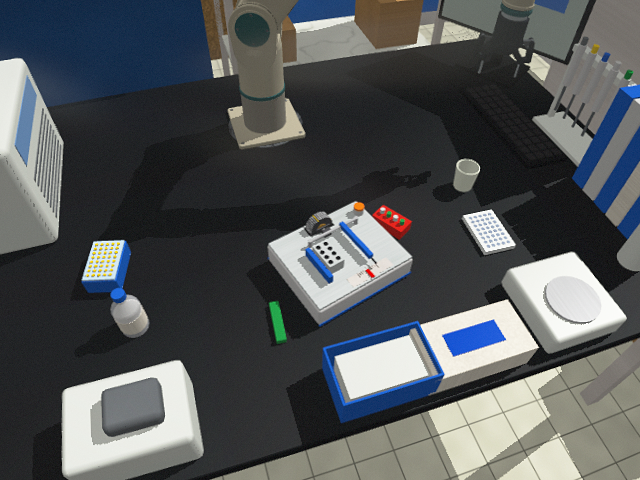

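View pics/side0.png

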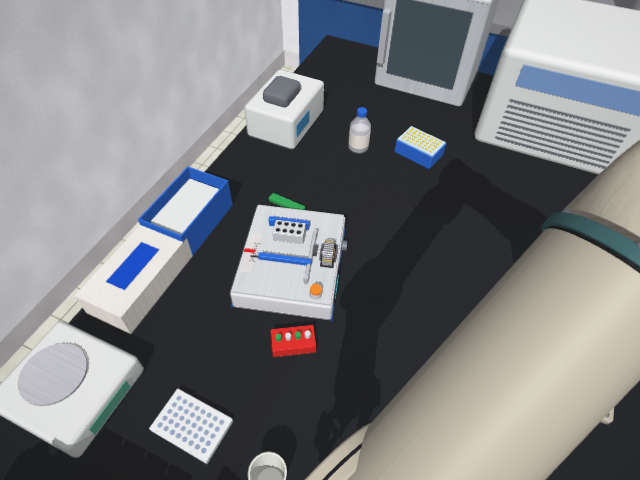

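The scene view shows the shaker around (340,260) with the wheel at (318,222). The side view shows it around (290,260) with the wheel at (328,252). I'll enlarge both views.

```bash
python3 - <<'E'
import cv2,numpy as np
a=cv2.imread("pics/scene0.png")[190:340,258:418];b=cv2.imread("pics/side0.png")[195:345,212:372]
cv2.imwrite("pics/z.png",np.hstack([cv2.resize(i,(400,375),interpolation=cv2.INTER_CUBIC) for i in(a,b)]))
E
```

```text
(no output)
```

View pics/z.png

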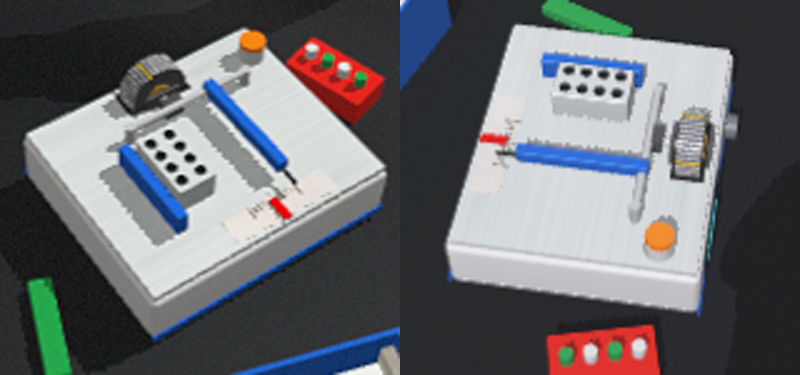

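```bash
cat > h.py <<'E'
from cell import *
import numpy as np,cv2
from scipy.spatial.transform import Rotation as R
from scipy.optimize import least_squares
def proj(P,m,T):
    p=(np.atleast_2d(P)-T[:3,3])@T[:3,:3]; s=p[:,:2]/p[:,2:]
    s=s*(1+m["k1"]*(s**2).sum(1,keepdims=True)); f=240/np.tan(np.radians(m["fov_y"])/2)
    return s*f+[m["cx"],m["cy"]]
def wristT(st,m):
    T=np.eye(4);T[:3,:3]=R.from_euler("xyz",st["tool_rot"]).as_matrix();T[:3,3]=st["eef_pos"]
    return T@m["tool_from_camera"]
def sh(P,q):
    c,s=np.cos(q[2]),np.sin(q[2]);P=np.atleast_2d(np.array(P,float))
    return np.c_[q[0]+c*P[:,0]-s*P[:,1],q[1]+s*P[:,0]+c*P[:,1],P[:,2]]
E
python3 - <<'E'
from h import *
P=[[-110,-130,70],[110,-130,70],[110,130,70],[-110,130,70],[-78,108,92]]
S=np.array([[25,138],[153,297],[384,172],[245,28],[253,41]])/2.5+[258,190]
D=np.array([[333,48],[113,25],[48,243],[298,285],[260,236]])/2.5+[212,195]
ms,md=camera_model("scene"),camera_model("side")
def res(v):
    q=v[:3];W=sh(P,q);return np.r_[(proj(W,ms,ms["pose"])-S).ravel(),(proj(W,md,md["pose"])-D).ravel()]
best=min((least_squares(res,[550,50,y],x_scale=[100,100,1],loss="soft_l1") for y in np.arange(-3,3,.7)),key=lambda r:r.cost)
q=best.x;print(q,best.cost,np.round(res(q).reshape(-1,2),1).tolist())
np.save("q.npy",q)
for nm,z,a,b in(("tip",83.5,[297,186],[97,153]),("tab",73,[280,208],[93,139])):
    a=np.array(a)/2.5+[258,190];b=np.array(b)/2.5+[212,195]
    for A,m in((a,ms),(b,md)):
        r=least_squares(lambda v:(proj(sh([[v[0],v[1],z]],q),m,m["pose"])-A).ravel(),[83,0]);print(nm,r.x)
print("wheel top",sh([[-85,0,108]],q))
E
```

```text
[6.06360459e+02 3.69284311e+01 2.77256390e-01] 18.138772633813257 [[-1.5, -2.9], [-0.4, 2.0], [3.0, -1.7], [1.2, -2.1], [-0.9, -2.4], [0.2, 0.0], [-1.1, -1.9], [-4.1, -0.1], [-0.6, -2.2], [1.1, 0.6]]
tip [87.01988382 37.60181661]
tip [79.99551629 39.69787189]
tab [92.37060765 15.98962286]
tab [90.18221809 17.53843942]
wheel top [[524.60660578  13.66241383 108.        ]]
```

```bash
cat >> h.py <<'E'
def shift(world,yaw=None,st=None):
    st=st or read_state();r=R.from_euler("xyz",st["tool_rot"]).as_matrix()
    d=r.T@(np.array(world)-st["eef_pos"])/1000
    dy=0 if yaw is None else -((yaw-st["tool_rot"][2]+np.pi)%(2*np.pi)-np.pi)
    return np.round(d,4).tolist(),round(dy,3)
E
python3 - <<'E'
from h import *
q=np.load("q.npy")
t=sh([[-70,-65,200]],q)[0];print(t,shift(t,q[2]+np.pi))
E
```

```text
[556.82541657 -44.74947051 200.        ] ([-0.5199, -0.445, 0.0313], np.float64(-0.732))
```

Request:
move_arm([
  [[-0.04,-0.034,0],-0.15],
  [[-0.08,-0.068,0],-0.3],
  [[-0.12,-0.103,0],-0.45],
  [[-0.16,-0.137,0],-0.6],
  [[-0.2,-0.171,0],-0.732],
], claw=0)

```text
clock: 0.72
eef_pos: [390.2, 340.2, 230.5]
tool_rot: [-3.14, -0.001, -2.86]
force: [1.0, -0.0, -0.0]
width: -0.0
```

```bash
python3 - <<'E'
from h import *
q=np.load("q.npy")
t=sh([[-70,-65,200]],q)[0];s=read_state();print(s["clock"],s["eef_pos"],s["tool_rot"],s["width"],shift(t,q[2]+np.pi))
E
```

```text
0.725 [390.23468039 340.15645167 230.53566324] [-3.13993652e+00 -1.42001095e-03 -2.85979899e+00] -0.03112852620356391 ([-0.053, -0.416, 0.0311], np.float64(0.005))
```

Request:
move_arm([
  [[-0.006,-0.05,0.003],0],
  [[-0.013,-0.105,0.008],0],
  [[-0.02,-0.16,0.012],0],
  [[-0.027,-0.215,0.016],0],
  [[-0.034,-0.27,0.02],0.005],
])

```text
clock: 1.35
eef_pos: [498.4, 88.5, 210.7]
tool_rot: [-3.14, -0.002, -2.865]
force: [1.7, -0.0, -0.1]
width: 0.1
```

Request:
move_arm([
  [[-0.006,-0.05,0.004],0],
  [[-0.012,-0.1,0.008],0],
  [[-0.018,-0.135,0.011],0],
  [[-0.019,-0.146,0.011],0],
  [[-0.019,-0.146,0.011],0],
])

```text
clock: 1.98
eef_pos: [556.2, -46.5, 199.6]
tool_rot: [-3.141, -0.002, -2.865]
force: [-0.5, 0.8, -0.4]
width: 0.1
```

```bash
python3 - <<'E'
from h import *
import pickle
s=read_state();cv2.imwrite("pics/w1.png",get_image("wrist"));pickle.dump(s,open("w1.pkl","wb"));print(s["clock"],s["eef_pos"],s["tool_rot"])
E
```

```text
1.975 [556.1760613 -46.5427095 199.6168285] [-3.14077765e+00 -2.20138240e-03 -2.86545860e+00]
```

View pics/w1.png

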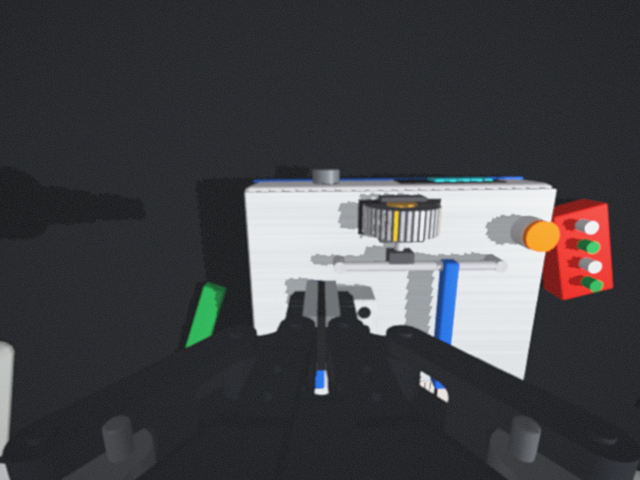

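The wrist view shows the shaker's -x edge from (247,190) to (554,187), the wheel at 360–440 × 200–240, and the jar cap at (541,236). The gripper hides the tab, but the scene camera sees it well. I'll refine the pose from this.

```bash
python3 - <<'E'
from h import *
import pickle
q0=np.load("q.npy");s=pickle.load(open("w1.pkl","rb"));m=camera_model("wrist");T=wristT(s,m)
P=[[-110,-130,70],[-110,130,70],[-78,108,92],[-85,0,108],[-74,-30,78],[-74,30,78]]
print(np.round(proj(sh(P,q0),m,T),1).tolist())
A=np.array([[247,190],[554,187],[541,236]])
r=least_squares(lambda q:(proj(sh(P[:3],q),m,T)-A).ravel(),q0,x_scale=[100,100,1])
print(r.x,r.fun.round(1));q=r.x
print(np.round(proj(sh(P,q),m,T),1).tolist())
np.save("q.npy",q)
w=sh([[-85,12,125]],q)[0];print(w,shift(w,q[2]+np.pi))
E
```

```text
[[242.5, 186.5], [563.9, 185.7], [547.1, 230.6], [412.5, 226.6], [365.1, 231.7], [438.5, 231.6]]
[6.10216913e+02 3.51164225e+01 2.76746052e-01] [-7.6  0.4  5.7  2.8  1.7 -1.3]
[[239.4, 190.4], [559.7, 189.8], [542.7, 234.7], [408.3, 231.0], [361.6, 235.5], [434.8, 235.4]]
[525.17247395  23.4355255  125.        ] ([0.0106, 0.0746, 0.0747], np.float64(0.001))
```

Request:
move_arm([
  [[0.005,0.04,0.02],0],
  [[0.0105,0.075,0.05],0],
  [[0.0105,0.075,0.075],0],
  [[0.0105,0.075,0.083],0],
  [[0.0105,0.075,0.088],0],
])

```text
clock: 2.65
eef_pos: [525.3, 24.5, 111.9]
tool_rot: [-3.141, -0.002, -2.863]
force: [0.0, -0.4, 0.0]
width: -0.1
```

Request:
move_arm([
  [[0,0,0.004],0],
  [[0,0,0.007],0],
  [[0,0,0.0095],0],
  [[0,0,0.0095],0],
])

```text
clock: 3.15
eef_pos: [525.9, 24.4, 102.8]
tool_rot: [-3.141, -0.0, -2.863]
force: [0.6, -0.0, 2.5]
width: 0.3
```

```bash
python3 - <<'E'
from h import *
q=np.load("q.npy");s=read_state();print(s["eef_pos"],s["force"])
c,n=np.cos(q[2]),np.sin(q[2]);d=s["eef_pos"][:2]-q[:2];print("in shaker",c*d[0]+n*d[1],-n*d[0]+c*d[1])
print(shift(sh([[-85,-14,102]],q)[0],q[2]+np.pi))
cv2.imwrite("pics/s1.png",cv2.resize(get_image("scene")[190:340,258:418],(800,750)) [:600])
E
```

```text
[525.91762301  24.42546975 102.79667001] [ 0.61114471 -0.02198925  2.45089009]
in shaker -84.01272469641026 12.748681655570406
([0.001, -0.0267, 0.0008], np.float64(0.002))
```

View pics/s1.png

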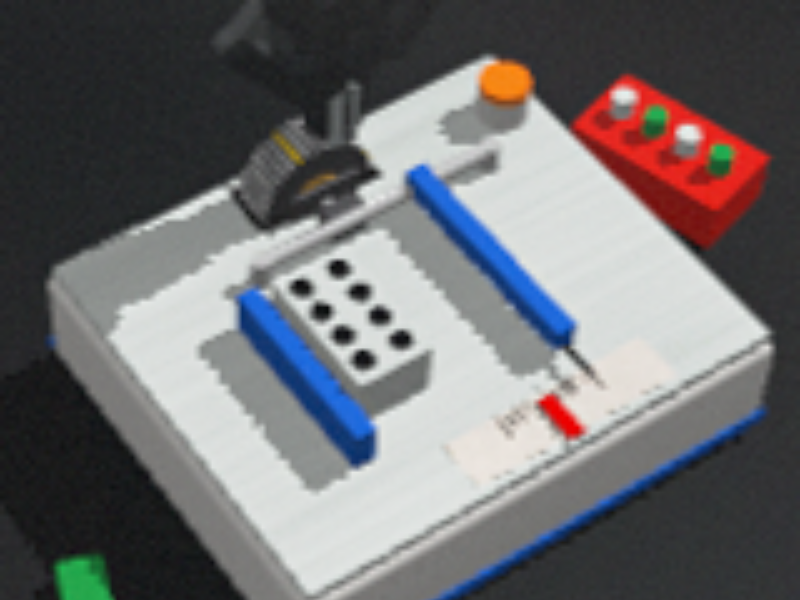

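The scene crop shows the fingertip on the wheel's +y shoulder, pointer tip at (602,385) and red tab at (562,416). The force is 2.5 N. I'll press slightly more, then stroke and lift.

Request:
move_arm([
  [[0,0,0.0015],0],
  [[0.0005,-0.007,0.0015],0],
  [[0.001,-0.014,0.0015],0],
  [[0.001,-0.021,0.0015],0],
  [[0.001,-0.026,0.0015],0],
])

```text
clock: 3.82
eef_pos: [532.9, -1.8, 101.5]
tool_rot: [-3.141, 0.001, -2.864]
force: [1.9, 0.3, 3.1]
width: 0.0
```

Request:
move_arm([
  [[0,-0.001,0],0],
  [[0,-0.001,0],0],
  [[0,-0.001,-0.008],0],
  [[0,-0.001,-0.02],0],
  [[0,-0.001,-0.02],0],
])

```text
clock: 4.45
eef_pos: [533.2, -2.5, 122.5]
tool_rot: [-3.14, 0.002, -2.864]
force: [-0.2, -0.1, -0.1]
width: -0.3
```

```bash
cat > m.py <<'E'
from h import *
import sys
q=np.load("q.npy");s=read_state();d=s["eef_pos"][:2]-q[:2];c,n=np.cos(q[2]),np.sin(q[2])
print(s["clock"],"shaker xy",c*d[0]+n*d[1],-n*d[0]+c*d[1],"z",s["eef_pos"][2])
im=get_image("scene");cv2.imwrite("pics/raw_%s.png"%sys.argv[1],im)
cv2.imwrite("pics/%s.png"%sys.argv[1],cv2.resize(im[245:290,345:405],(800,600),interpolation=cv2.INTER_CUBIC))
E
cat > d.py <<'E'
# tip/tab pixels in scene (x0,y0,x1,y1) -> shaker xy
from h import *
import sys
q=np.load("q.npy");m=camera_model("scene");v=list(map(float,sys.argv[1:]))
for A,z in((v[:2],83.5),(v[2:],73)):
    print(least_squares(lambda p:(proj(sh([[p[0],p[1],z]],q),m,m["pose"])-A).ravel(),[83,0]).x)
E
python3 m.py a1; python3 d.py 378.4 267 370.3 273.2
```

```text
4.45 shaker xy -84.32585581942313 -15.117642665234882 z 122.47303885499073
[91.37137365 39.00596096]
[89.50679115 19.38703678]
```

View pics/a1.png

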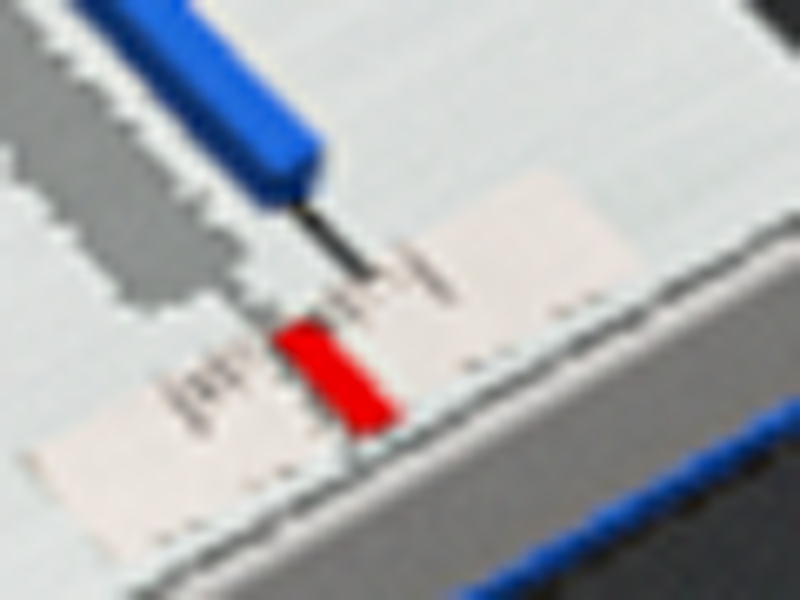

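The pointer tip is now at crop (372,275), full-image (372.9,265.6). The tab centre is at crop (338,378), full-image (370.4,273.4).

```bash
python3 d.py 372.9 265.6 370.35 273.35; python3 - <<'E'
from h import *
q=np.load("q.npy");print(shift(sh([[-85,12,112]],q)[0],q[2]+np.pi))
E
```

```text
[81.74392176 31.21099422]
[89.89179107 19.23238931]
([0.0004, 0.0272, 0.01], np.float64(0.001))
```

Request:
move_arm([
  [[0,0.014,0],0],
  [[0,0.028,0],0],
  [[0,0.028,0.01],0],
  [[0,0.028,0.016],0],
  [[0,0.028,0.021],0],
])

```text
clock: 5.12
eef_pos: [525.1, 24.3, 100.4]
tool_rot: [-3.141, 0.0, -2.864]
force: [-1.5, 1.0, 4.3]
width: 0.1
```

Request:
move_arm([
  [[0,0,0.0],0],
  [[0.0,-0.007,0.0],0],
  [[0.0,-0.014,0.0],0],
  [[0.0,-0.021,0.0],0],
  [[0.0,-0.026,0.0],0],
])

```text
clock: 5.75
eef_pos: [532.7, -2.0, 100.6]
tool_rot: [-3.14, 0.001, -2.865]
force: [-0.4, -0.5, 3.2]
width: 0.1
```

Request:
move_arm([
  [[0,-0.001,0],0],
  [[0,-0.001,0],0],
  [[0,-0.001,-0.008],0],
  [[0,-0.001,-0.02],0],
  [[0,-0.001,-0.02],0],
])

```text
clock: 6.38
eef_pos: [533.6, -2.4, 121.7]
tool_rot: [-3.14, 0.003, -2.865]
force: [-0.3, -0.4, -0.3]
width: 0.4
```

```bash
python3 m.py a2
```

```text
6.375 shaker xy -83.94073458931747 -15.178589545519724 z 121.73260797688636
```

View pics/a2.png

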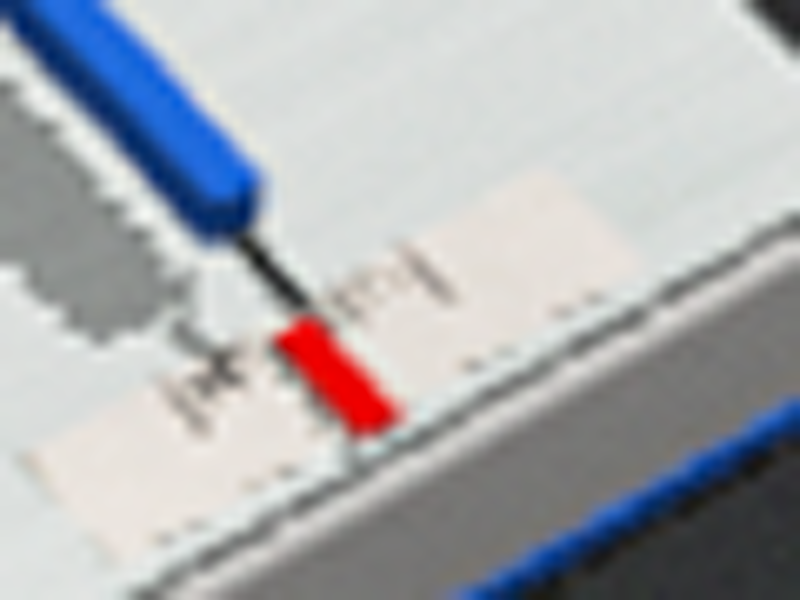

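The pointer tip is now at crop (311,308), full-image (368.3,268.1). The tab is unchanged at crop (338,378).

```bash
python3 d.py 368.3 268.1 370.35 273.35;  python3 d.py 366.9 266 367.15 269.7
```

```text
[81.71767985 18.58498921]
[89.89179107 19.23238931]
[75.44983085 19.47463427]
[78.0856978 19.3369225]
```

Scene says the pointer is within about 1 mm of the tab line. I'll lift away and verify from above with the wrist camera.

Request:
move_arm([
  [[0,0,-0.04],0],
  [[-0.04,0.005,-0.075],0],
  [[-0.09,0.015,-0.075],0],
  [[-0.14,0.028,-0.075],0],
  [[-0.18,0.034,-0.075],0],
])

```text
clock: 7.05
eef_pos: [697.9, 81.6, 196.2]
tool_rot: [-3.141, 0.002, -2.863]
force: [0.8, 0.0, 0.1]
width: -0.0
```

Request:
move_arm([
  [[-0.004,0,0],0],
  [[-0.004,0,0],0],
  [[-0.004,0,0],0],
])

```text
clock: 7.42
eef_pos: [700.6, 81.5, 196.1]
tool_rot: [-3.14, 0.0, -2.864]
force: [0.3, 0.0, 0.6]
width: -0.4
```

```bash
python3 - <<'E'
from h import *
import pickle
s=read_state();im=get_image("wrist");pickle.dump(s,open("w2.pkl","wb"));cv2.imwrite("pics/w2.png",im)
q=np.load("q.npy");m=camera_model("wrist");T=wristT(s,m)
p=proj(sh([[83,19,73],[83,19,83.5],[83,30,73]],q),m,T);print(p,s["clock"])
x,y=p[0].astype(int);x0,y0=max(0,x-80),max(0,y-60);print(x0,y0)
cv2.imwrite("pics/w2z.png",cv2.resize(im[y0:y0+120,x0:x0+160],(800,600),interpolation=cv2.INTER_CUBIC))
cv2.imwrite("pics/side2.png",cv2.resize(get_image("side")[225:285,225:305],(800,600),interpolation=cv2.INTER_CUBIC))
E
```

```text
[[319.48324814 214.4729988 ]
 [319.41227124 217.00756183]
 [333.0115619  214.48060406]] 7.425
239 154
```

View pics/w2z.png

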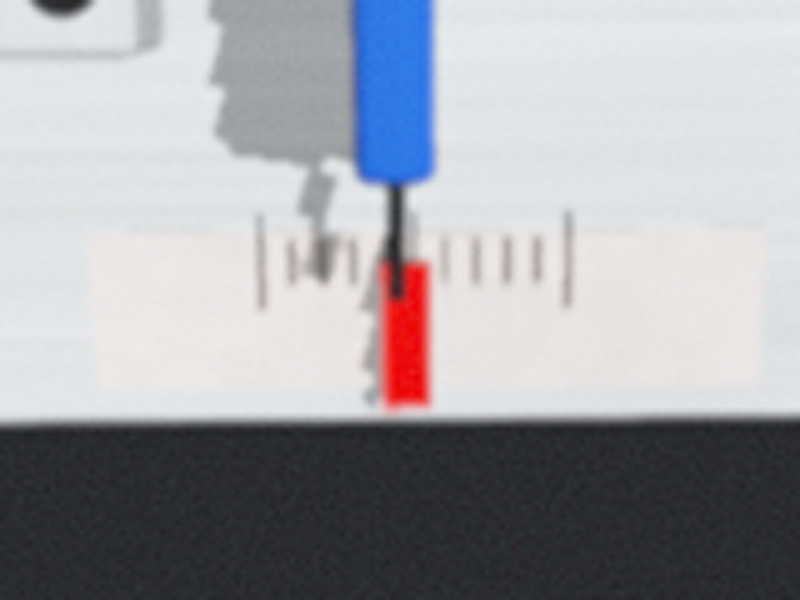

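From straight above, the needle is at crop column 397 and the tab spans 383–430 (centre 406). The pointer is about 1.5 mm to the -y side, within tolerance. The image column is central, so there is no parallax. The tool is clear, so I'm handing in.

```bash
python3 -c "
from cell import *
print(read_state()['qd'].round(3)); print(finish_job())"
```

```text
[-0.002  0.001 -0.002 -0.008 -0.    -0.001  0.001]
the job is handed in; nothing more can be done
None
```

I set the clamp and handed the job in at about 7.5 s on the robot clock: the jaw's pointer lies over the red gauge tab. It took two strokes of about 26 mm on top of the wheel, with the shut fingertip pressing at roughly 3 to 4 N. I then lifted the arm clear.

- **Pointer position:** the last wrist picture, taken from straight above, shows the needle over the tab about 1.5 mm to the -y side of its centre line. The scene camera put it at about 0.6 mm on the same side. Both are within the 4 mm allowed.
- **Other checks:** the arm was still and about 90 mm above the wheel, and the force reading was near zero. I did not measure the wheel's spring-back or its speed directly. I saw no sign of the jaw being touched or anything else moved, but did not check each object.
- **Disagreements:** the second stroke moved the jaw about 12.6 mm by the scene camera, against about 10.5 mm expected. I put that down to pixel reading error. The shaker-pose fit also had errors of up to 7 pixels at the deck corners, probably because they are rounded.

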